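# Put the press plate away in the plate rack

### The job

The square aluminium press plate lies flat on the dark stone slab and is too wide to grip across. Slide it along the slab until it sticks out over the brass-edged side, grip it there by the overhanging edge, and stand it upright on edge in the empty bay of the plate rack (the one with the yellow strip), about midway along the bay, lowering it to the bay's floor before letting go. Do not let the plate fall on the bench and leave the other things where they are.

Things in the scene. Friction and masses are not known exactly. Their poses are not given: they have to be found in the camera images.
- plate: loose square aluminium plate, 120 x 120 x 8 mm, about 0.3 kg, grey with a red disc in the middle and four black dots near the corners on both faces. Origin at the centre of the underside face; x and y run along its sides, z is normal to it (up at the start). It starts flat on the slab, its top 88 mm above the bench.
- slab: fixed dark stone slab, 400 (x) x 280 (y) mm and 50 mm thick, on a wooden block 360 x 240 x 30 mm: the slab's underside is 30 mm and its top 80 mm above the bench. Origin on the bench under its centre. The brass-edged side is its +y side (140 mm from the origin along +y), and beyond it the bench is clear but for a flat wrench. The plate starts 120 to 170 mm (its centre) from that side, turned up to 0.3 rad against the slab.
- rack: fixed plywood rack with three parallel bays: a base 150 (x) x 130 (y) x 8 mm and four upright dividers 140 mm long (along x), 8 mm thick, tops 72 mm above the bench, 34 mm apart centre to centre, so each bay is 26 mm wide, open at both ends. Each bay's floor slopes down 8 degrees towards -y. Origin on the bench under its centre; the bays run along x.
- free_bay: the empty bay of the rack, marked by a yellow strip on its floor. Origin at the centre of the bay's floor, 12 mm above the bench; x runs along the bay, y across it, z up (not tilted with the floor). The floor is 146 mm long, 14 mm above the bench at its +y side and 10 mm at its -y side, so a plate let go there leans gently against the -y divider.
- stored_a: blue plate stack fixed in another bay, 120 (x) x 20 (y) mm, rising 80 mm from the bay's floor (92 mm above the bench). Origin at the centre of the bay's floor.
- stored_b: steel plate stack fixed in the remaining bay, the same size: 120 x 20 mm, rising 80 mm from the bay's floor. Origin at the centre of the bay's floor.
- rivet_jar: bystander: glass jar with steel lid, 48 mm across, 60 mm tall, standing on the slab near its +x end. Origin at the centre of its underside.
- setter_base: bystander: turned steel setting base, 44 mm across, 34 mm tall, standing on the slab near its -x end. Origin at the centre of its underside.
- hammer: bystander: hammer lying on the bench, to the +y side of the rack. Origin under its middle.
- wrench: bystander: wrench lying flat on the bench between slab and rack, nearer to the robot. Origin under its middle.
- oil_can: bystander: yellow can, 60 mm across, 120 mm tall, on the bench beyond the rack. Origin at the centre of its underside.
- glue_jar: bystander: white jar with black lid, 70 mm across, 90 mm tall, on the bench. Origin at the centre of its underside.
- cup: bystander: blue mug, 80 mm across, 90 mm tall, on the bench beyond the slab's -y side. Origin at the centre of its underside.
Things that resemble listed ones, but are neither listed nor needed, are in the scene too. There is more than one size of the plate; the one meant has the size given above.

How it is judged:
On the way, in this order (a step that is already met when the one before it is completed fails the run):
1. the plate lies flat on the slab and sticks out at least 15 mm over the brass-edged side (y of plate in the frame of slab above 0.095 m and angle between plate's own z axis and vertical below 0.06 rad and height (world z) of plate between 0.076 and 0.084 m), for 0.2 s.
2. the plate, still gripped, stands on edge in the free bay with its lower edge within 8 mm of the floor (z of plate in the frame of free_bay between 0.05 and 0.068 m and y of plate in the frame of free_bay between -0.02 and 0.02 m and x of plate in the frame of free_bay between -0.04 and 0.04 m and angle between plate's own z axis and vertical above 1.2 rad and contact force between the fingers and plate above 1 N), for 0.1 s.
At the end, for the whole second after the job is handed in: The plate stands on edge on the floor of the free bay (it may lean on the dividers, up to about 20 degrees), its centre within 40 mm of the bay's middle along the bay and 20 mm across, at rest and released (z of plate in the frame of free_bay between 0.05 and 0.066 m and y of plate in the frame of free_bay between -0.02 and 0.02 m and x of plate in the frame of free_bay between -0.04 and 0.04 m and angle between plate's own z axis and vertical above 1.2 rad and linear speed of plate below 0.02 m/s and contact force between each of the arm, the fingers and plate below 0.1 N); the robot touches nothing.
It fails at once if the plate falls or is laid on the bench (height (world z) of plate below 0.035 m).
It fails at once if a bystander is pushed more than 40 mm or knocked over (distance of any of rivet_jar, setter_base, hammer, wrench, oil_can, glue_jar, cup from where it was at the start of the episode above 0.04 m or angle between any of rivet_jar, setter_base, oil_can, glue_jar, cup's own z axis and vertical above 0.6 rad).
It also fails if it takes over 67 s, if anything falls off the work surface, if the arm or the gripper's body presses on something with over 40 N, if the wrist force passes 120 N, or if a joint passes its speed limit or range.

### The arm

A 6-joint arm with a two-finger parallel gripper is mounted at the origin on the work surface. World frame = base frame: x ahead of the robot, y to its left, z up, the work surface at z = 0. Lengths are in m, angles in rad, forces in N, time in s.
With the tool pointing down it reaches from about 0.275 to 0.75 m from the base axis. Payload 10.2 kg.
Tool frame: the origin (TCP) lies at the very end of the fingers, on their centre line; the grasp point (between the pads) lies 19 mm behind it (r.grip_depth is the distance from the TCP to the grasp point, in m); z points along the fingers, y is the line along which they close (so a half turn about z gives the same grasp; the last joint's range is limited). The gripper opens to 85 mm and grips with 20 to 120 N. Pads are 22 mm wide; open, the fingers measure 114 mm over their backs; the gripper's body (76 mm by 85 mm) begins 54 mm behind the grasp point. The pads swing forward as they close: fully open they stand 13 mm farther back than shut.
Start: joints at [-0.223, 0.313, 1.498, -0, 1.331, -0.223], TCP at [0.525, -0, 0.231] pointing down, gripper open.
Joint ranges: [-2.94, 2.94], [-0.97, 2.17], [0.19, 2.56], [-1.23, 4.37], [0.02, 3.11], [-2.88, 2.88]. Speed limits (rad/s): [2.39, 2.39, 3.01, 3.14, 3.14, 3.14].

### API

Orientations are given as [roll, pitch, yaw] about the fixed x, y, z axes, in that order (R = Rz(yaw) Ry(pitch) Rx(roll)).
In Python, from bench import readout, cams, job, r gives the robot as it stands.
- The arm moves only by the tool jog_arm, never from a script. Its argument "commands" is text: rows parted by semicolons, each of 7 numbers parted by spaces: the turn, a rotation vector about the tool's x, y, z in rad, then the shift along the tool's x, y, z in mm, then the gripper's target within -1 to 1 (fully open at 1, half-way at 0, shut at -1). In form: wx wy wz x y z claw; .... A call has 1 to 12 rows; each row is the pose to reach, as a shift and turn from the pose commanded when the call began, along the tool's axes at that moment; what a row does not reach only later rows make up. A row lasts 1/8 s, in which the tool goes at most 62.5 mm and 10.7 degrees, less where a joint would pass 70% of its speed; a pose out of reach is approached as far as the arm can. A call with a gripper value outside its range is refused whole. The fingers move at their own pace and stop on an object; "squeeze" is the grip in N (left out, the last holds). Time passes only in rows, so rows that repeat a pose let the fingers close. It gives the time, the measured TCP pose, the force, the opening and the grip force at its end, in the units of the state.
- readout.get_obs(): the state, without advancing time (a new reading comes with each control period).
- cams.grab_frame(name): name is "scene" or "side" or "wrist"; returns the picture (420x560x3 uint8, red, green, blue); there is no depth.
- cams.camera_params(name): a dict with "fov_y" (degrees; the focal length in pixels is half the picture's height over the tangent of half this angle, whatever the lens; pixels are square), "cx", "cy" (the principal point, pixels), "extrinsics" (4x4, takes a point from camera to world coordinates). Camera axes: x right, y down, z forward; pixel columns grow to the right and rows downward; lengths in m; the calibration is good to about 2 mm. A picture is of the moment at which its call begins: read the wrist's pose just before it. camera_params takes no time and is no camera call; for the wrist camera it gives the pose at the moment of the call.
- job.sign_off(): hands the job in; it is judged then, once.
The state is a dict: "time_s": time; "qpos": joint angles; "qvel": joint speeds; "joint_efforts": joint torques, N m; "ee_pos": TCP position; "ee_rot": TCP orientation; "force": force on the tool from outside, world axes, zero at the start; "moment": the same for the moment, N m; "finger_gap": opening from 0.0 (shut) to 1.0 (fully open); "grip_force": force on a finger pad.
Only numpy, scipy, OpenCV 4.12 (cv2) and the standard library are available. Lean on these libraries where they do the work, as an engineer would, in place of code of your own. Each camera call takes 0.05 s, during which the arm holds its last target. There are 200 camera calls.

## Working session

There is one attempt and no reset: what is moved stays moved. The work goes in short steps, Python scripts to look and compute and a tool call to move; the robot and the scene stay as the last step left them, time stands still between calls to the robot, and variables do not carry over. Pictures are saved under pics/ and viewed, at most 12 in all, crops included, and the job is handed in when it is done.

Besides the shell and the picture viewer there is one more tool, called after "Emit:" by a JSON object that holds its "op" and its "data". jog_arm: Moves the arm, as the interface text tells. Its arguments: {"type":"object","properties":{"commands":{"type":"string"},"squeeze":{"type":"number"}},"required":["commands"]}

```bash
mkdir -p pics; ls
python3 - <<'E'
from bench import readout, cams, job, r
import cv2, numpy as np
print(readout.get_obs())
ims=[]
for n in ["scene","side"]:
    p=cams.camera_params(n); print(n,p)
    im=cams.grab_frame(n); cv2.imwrite(f"pics/{n}0.png",im[:,:,::-1]); ims.append(im)
print([a for a in dir(r) if a[0]!='_'])
E
```

```text
pics
{'time_s': 0.0, 'qpos': array([-2.23398592e-01,  3.13498327e-01,  1.49844495e+00,  1.25501889e-05,
        1.33103739e+00, -2.23397974e-01]), 'qvel': array([ 0.00101752,  0.00148999,  0.00098717, -0.00053698, -0.0003017 ,
       -0.00047536]), 'joint_efforts': array([-5.78409599e-04, -4.12261176e+01, -2.59742296e+01, -3.58453699e-04,
        4.11797926e-03, -1.23038126e-05]), 'ee_pos': array([5.24732814e-01, 5.24673589e-05, 2.30707399e-01]), 'ee_rot': array([-3.14024183e+00, -3.19392001e-04,  1.57079250e+00]), 'force': array([0.30884483, 0.36554526, 0.16608528]), 'moment': array([-0.01287444, -0.02749725,  0.00911241]), 'grip_force': 0.0, 'finger_gap': 0.9971354780252852}
scene {'fov_y': 48.64411793282102, 'cx': 281.74835632278473, 'cy': 203.76940832438655, 'extrinsics': array([[-0.59932293,  0.51403957, -0.61365735,  1.29292948],
       [ 0.80047114,  0.3775414 , -0.46551955,  0.61449994],
       [-0.00761441, -0.77021154, -0.63774306,  0.92409969],
       [ 0.        ,  0.        ,  0.        ,  1.        ]])}
side {'fov_y': 51.52293051495022, 'cx': 279.2210838104526, 'cy': 212.42812385392298, 'extrinsics': array([[-0.85308924, -0.41978342,  0.30987197,  0.00426095],
       [-0.52158609,  0.67056056, -0.52753813,  0.76423688],
       [ 0.01366384, -0.61166201, -0.79100119,  1.2299421 ],
       [ 0.        ,  0.        ,  0.        ,  1.        ]])}
['IKError', 'grip_depth']
```

View pics/scene0.png

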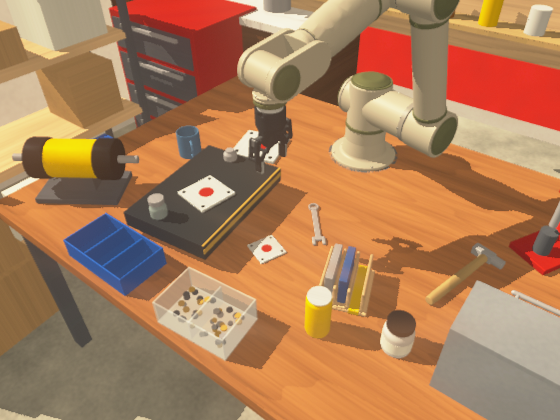

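View pics/side0.png

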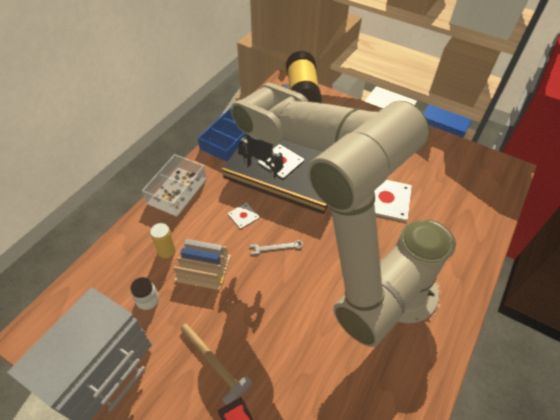

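The scene view shows the plate's red disc on the slab near (207,192) and the brass edge from (207,245) to (280,180). The free bay is the rack's rightmost (+y) one, with its yellow strip near (357,297). The small plate at (267,248) and the big one near the robot are decoys. In the side view the rack is near (203,265), and the plate near (285,160) is partly hidden by the gripper.

```bash
cat > h.py <<'E'
from bench import readout, cams, job, r
import cv2, numpy as np
def ray(p,uv):
    f=210/np.tan(np.radians(p["fov_y"])/2); E=p["extrinsics"]
    d=E[:3,:3]@np.array([(uv[0]-p["cx"])/f,(uv[1]-p["cy"])/f,1]); return E[:3,3],d
def onz(p,uv,z):
    o,d=ray(p,uv); return (o+d*(z-o[2])/d[2])[:3]
def proj(p,X):
    f=210/np.tan(np.radians(p["fov_y"])/2); E=p["extrinsics"]
    c=E[:3,:3].T@(np.asarray(X)-E[:3,3]); return np.array([f*c[0]/c[2]+p["cx"],f*c[1]/c[2]+p["cy"]])
def reds(im,lo=(0,140,90),hi=(8,255,255)):
    h=cv2.cvtColor(im,cv2.COLOR_RGB2HSV)
    m=cv2.inRange(h,lo,hi)|cv2.inRange(h,(172,140,90),(180,255,255))
    n,l,s,c=cv2.connectedComponentsWithStats(m)
    return [(c[i],s[i][4]) for i in range(1,n) if s[i][4]>15]
E
python3 - <<'E'
from h import *
np.set_printoptions(precision=4,suppress=True)
p=cams.camera_params("scene"); im=cv2.imread("pics/scene0.png")[:,:,::-1].copy()
for c,a in reds(im): print(c,a,onz(p,c,.088))
g=cv2.cvtColor(im,cv2.COLOR_RGB2HSV)
# plate outline
m=cv2.inRange(g,(0,0,150),(180,90,255)); m[:150]=0;m[225:]=0;m[:,:165]=0;m[:,245:]=0
n,l,s,c=cv2.connectedComponentsWithStats(m); print(s,c)
i=1+np.argmax(s[1:,4]); cs,_=cv2.findContours((l==i).astype(np.uint8),0,2)
R=cv2.approxPolyDP(cv2.convexHull(cs[0]),4,True)[:,0]
for q in R: print("plate",q,onz(p,q,.088))
# brass edge pixels
b=cv2.inRange(g,(15,120,120),(35,255,255)); b[:165]=0;b[255:]=0;b[:,:195]=0;b[:,290:]=0
cs,_=cv2.findContours(b,0,2)
ys,xs=np.nonzero(b); print("brass",len(xs)); P=np.array([onz(p,(x,y),.077) for x,y in zip(xs,ys)])
v=cv2.fitLine(P[:,:2].astype(np.float32),cv2.DIST_HUBER,0,.01,.01).ravel(); print(v,np.arctan2(v[1],v[0])); t=(P[:,:2]-v[2:])@v[:2]; print("ends",v[2:]+v[:2]*t.min(),v[2:]+v[:2]*t.max(), np.percentile((P[:,:2]-v[2:])@[-v[1],v[0]],[0,10,90,100]))
cr=cv2.resize(im[230:320,310:390],None,fx=5,fy=5,interpolation=2)
im2=cv2.imread("pics/side0.png")[:,:,::-1]
c2=cv2.resize(im2[230:300,165:245],None,fx=5,fy=5,interpolation=2); c2=cv2.copyMakeBorder(c2,0,100,0,0,0)
cv2.imwrite("pics/rack.png",np.hstack([cr,c2])[:,:,::-1])
E
```

```text
[197.8775  34.0785] 6333 [-0.3394 -1.1466  0.088 ]
[113.931   10.9425] 87 [-0.3258 -1.8018  0.088 ]
[385.788   54.8459] 2543 [-0.6508 -0.2529  0.088 ]
[504.0181  85.8523] 6622 [-0.6399  0.28    0.088 ]
[122.0833  48.8056] 36 [ 0.0127 -1.3009  0.088 ]
[129.2     80.7667] 30 [ 0.2211 -0.991   0.088 ]
[164.3438  94.4375] 160 [ 0.2203 -0.7772  0.088 ]
[262.5263 146.2105] 19 [ 0.2863 -0.2268  0.088 ]
[205.7872 191.4894] 94 [ 0.5747 -0.2083  0.088 ]
[537.3504 253.0359] 1113 [0.2659 0.6317 0.088 ]
[266.2593 247.8889] 54 [0.6519 0.0776 0.088 ]
[[     0      0    560    420 234060]
 [   223    150     12     11     72]
 [   236    150      9      7     46]
 [   179    153      1      1      1]
 [   191    154      1      1      1]
 [   177    175     58     37   1020]] [[279.8463 209.6007]
 [227.0417 153.9028]
 [240.6957 152.5   ]
 [179.     153.    ]
 [191.     154.    ]
 [205.6657 192.9941]]
plate [234 191] [ 0.5242 -0.1433  0.088 ]
plate [203 211] [ 0.643  -0.1531  0.088 ]
plate [177 191] [ 0.623 -0.278  0.088]
plate [209 175] [ 0.5097 -0.2576  0.088 ]
brass 706
[ 0.9902  0.1397  0.5597 -0.0795] 0.14020091
ends [ 0.3343 -0.1113] [ 0.7525 -0.0523] [-0.0171 -0.0127  0.0106  0.0153]
```

View pics/rack.png

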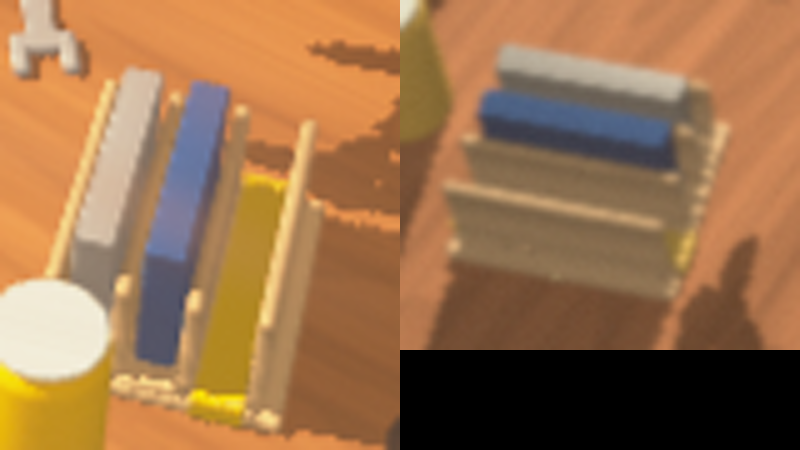

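The crops show the dividers flanking the free bay. In full-image pixels their tops run about (358,252) to (349,289) and (371.6,255) to (363.6,295).

Run:
```python
from h import *
np.set_printoptions(precision=4,suppress=True)
p=cams.camera_params("scene"); q=cams.camera_params("side")
d3=[onz(p,a,.072) for a in [(358,251.6),(349,289)]]; d4=[onz(p,a,.072) for a in [(371.6,255),(363.6,295)]]
for d in (d3,d4): v=d[1]-d[0]; print(d[0],d[1],np.linalg.norm(v),np.arctan2(v[1],v[0]))
# side crop origin (165,230) scale 5
s3=[onz(q,(165+(x-400)/5,230+y/5),.072) for x,y in [(468,136),(678,176)]]
s4=[onz(q,(165+(x-400)/5,230+y/5),.072) for x,y in [(448,184),(662,226)]]
for d in (s3,s4): v=d[0]-d[1]; print(d[1],d[0],np.linalg.norm(v),np.arctan2(v[1],v[0]))
print("setter",onz(p,(231,152),.114),"jar",onz(p,(157,200),.14),"wrench",onz(p,(318,223),.005),"oil",onz(p,(319,296),.12))
```

```text
[0.511  0.2642 0.072 ] [0.6309 0.3082 0.072 ] 0.12769657126637066 0.352030366069299
[0.5012 0.2979 0.072 ] [0.6263 0.3446 0.072 ] 0.13356887748603644 0.3571600307511787
[0.5036 0.2621 0.072 ] [0.6311 0.3077 0.072 ] 0.13534222645388325 0.3432012423153645
[0.4911 0.2955 0.072 ] [0.6194 0.3409 0.072 ] 0.13600622134678553 0.3401639416569612
setter [ 0.4029 -0.2602  0.114 ] jar [ 0.7238 -0.2369  0.14  ] wrench [0.4164 0.0832 0.005 ] oil [0.7242 0.2828 0.12  ]
```

Emit:
{"op": "jog_arm", "data": {"commands": "0 0 0.13 -60 10 0 1;0 0 0.13 -120 20 0 1;0 0 0.13 -180 30 20 1;0 0 0.13 -240 40 60 1;0 0 0.13 -300 40 100 1;0 0 0.13 -300 40 120 1;0 0 0.13 -300 40 120 1"}}

```text
time_s: 0.98
ee_pos: [0.5636, -0.3001, 0.1085]
ee_rot: [-3.137, -0.003, 1.439]
force: [-0.2, 1.0, 0.3]
finger_gap: 1.007
grip_force: 0.0
```

Emit:
{"op": "jog_arm", "data": {"commands": "0 0 0 0 0 12 1;0 0 0 0 0 20 1;0 0 0 0 0 24 1;0 0 0 0 0 26 1;0 0 0 0 0 26 1"}}

```text
time_s: 1.6
ee_pos: [0.5651, -0.3, 0.0855]
ee_rot: [3.141, 0.0, 1.441]
force: [0.7, -1.0, 0.1]
finger_gap: 1.003
grip_force: 0.0
```

Run:
```python
from h import *
o=readout.get_obs(); print(o["qpos"],o["ee_pos"],o["ee_rot"],o["force"])
for n in ["wrist","side"]:
    p=cams.camera_params(n); im=cams.grab_frame(n); cv2.imwrite(f"pics/{n}1.png",im[:,:,::-1])
    print(n,p["extrinsics"][:3,3],[(c,a,onz(p,c,.088)) for c,a in reds(im)])
```

```text
[-6.70772436e-01  6.96761804e-01  1.29232834e+00 -4.78292629e-06
  1.15219230e+00 -5.40917434e-01] [ 0.56511012 -0.29995672  0.08550025] [3.14132899e+00 1.63478092e-04 1.44094325e+00] [ 0.74146853 -0.96242362  0.06572893]
wrist [ 0.57559851 -0.21708664  0.22873378] [(array([274.33681224,  72.52355862]), np.int32(9869), array([ 0.57496367, -0.20545453,  0.088     ]))]
side [0.00426095 0.76423688 1.2299421 ] [(array([538.81015162, 155.19363876]), np.int32(6068), array([-0.2295627 , -0.74266883,  0.088     ])), (array([280.86956522, 159.69565217]), np.int32(46), array([ 0.57379286, -0.20875646,  0.088     ])), (array([385.98373984, 196.45528455]), np.int32(123), array([ 0.17734251, -0.25074155,  0.088     ])), (array([243.125, 214.625]), np.int32(24), array([0.54781223, 0.07368165, 0.088     ])), (array([236.22509225, 413.5904059 ]), np.int32(271), array([0.21680549, 0.58790171, 0.088     ]))]
```

View pics/wrist1.png

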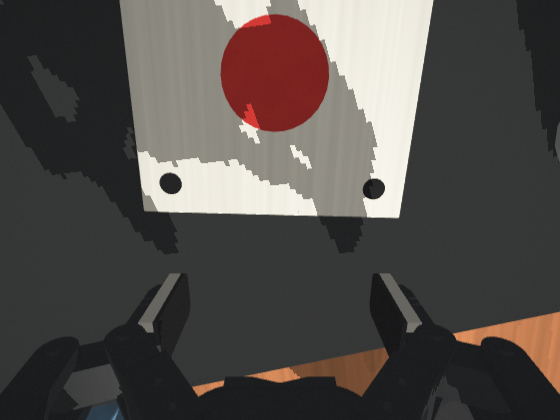

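The wrist view shows the plate's near edge from (145,210) to (400,218), almost parallel to the open fingers, whose tips are at (180,275) and (378,275). The red disc at (274,72) confirms the plate centre at about (0.575, -0.207).

Emit:
{"op": "jog_arm", "data": {"commands": "0 0 0 0 0 2 1;0 0 0 0 0 4 1;0 0 0 0 0 4 1"}}

```text
time_s: 2.08
ee_pos: [0.5649, -0.3, 0.0811]
ee_rot: [-3.141, -0.0, 1.441]
force: [-0.1, 0.3, -0.5]
finger_gap: 0.997
grip_force: 0.0
```

Emit:
{"op": "jog_arm", "data": {"commands": "0 0 0 0 0 1 1;0 0 0 0 0 2 1;0 0 0 0 0 2 1"}}

```text
time_s: 2.45
ee_pos: [0.565, -0.3, 0.0792]
ee_rot: [-3.141, -0.0, 1.441]
force: [0.5, -0.7, -1.0]
finger_gap: 1.003
grip_force: 0.0
```

Emit:
{"op": "jog_arm", "data": {"commands": "0 0 0 0 0 2 1;0 0 0 0 0 4 1;0 0 0 0 0 6 1;0 0 0 0 0 7 1;0 0 0 0 0 8 1;0 0 0 0 0 9 1;0 0 0 0 0 9 1"}}

```text
time_s: 3.32
ee_pos: [0.565, -0.3, 0.0702]
ee_rot: [-3.142, -0.0, 1.441]
force: [0.2, 0.5, -0.2]
finger_gap: 1.001
grip_force: 0.0
```

Run:
```python
from h import *
o=readout.get_obs(); print(o["qpos"],o["ee_pos"],o["force"])
p=cams.camera_params("wrist")
for uv in [(145,210),(400,218),(120,0),(433,0)]: print(onz(p,uv,.088))
```

```text
[-6.70919651e-01  7.14654562e-01  1.30395840e+00  1.58882426e-05
  1.12306740e+00 -5.40946283e-01] [ 0.56499545 -0.29997785  0.07023851] [ 0.16018817  0.49994734 -0.17891754]
[ 0.51437182 -0.25198366  0.088     ]
[ 0.61967829 -0.26934378  0.088     ]
[ 0.52595368 -0.17745616  0.088     ]
[ 0.63148194 -0.1912999   0.088     ]
```

Emit:
{"op": "jog_arm", "data": {"commands": "0 0 0.025 8 0 0 1;0 0 0.025 16 0 0 1;0 0 0.025 22 -1 0 1;0 0 0.035 30 -2 0 1;0 0 0.05 38 -3 0 1;0 0 0.07 46 -4 0 1;0 0 0.09 54 -5 0 1;0 0 0.11 62 -6 0 1;0 0 0.125 70 -7 0 1;0 0 0.14 78 -8 0 1;0 0 0.15 86 -9 0 1;0 0 0.15 86 -9 0 1"}}

```text
time_s: 4.82
ee_pos: [0.5672, -0.2127, 0.0703]
ee_rot: [-3.141, -0.001, 1.291]
force: [-0.6, -0.3, 0.1]
finger_gap: 0.998
grip_force: 0.0
```

Run:
```python
from h import *
np.set_printoptions(precision=4,suppress=True)
o=readout.get_obs(); print(o["ee_pos"],o["force"])
# slab -y edge from first wrist picture needs that pose: recompute from current picture instead
p=cams.camera_params("wrist"); im=cams.grab_frame("wrist"); cv2.imwrite("pics/wrist2.png",im[:,:,::-1])
print([(c,a,onz(p,c,.088)) for c,a in reds(im)])
p2=cams.camera_params("scene"); im2=cams.grab_frame("scene"); cv2.imwrite("pics/scene2.png",im2[:,:,::-1])
print([(c,a,onz(p2,c,.088)) for c,a in reds(im2) if 180<c[0]<260 and c[1]>160])
cv2.imwrite("pics/c2.png",np.vstack([cv2.resize(im,(400,300)),cv2.resize(im2[150:270,180:340],(400,300),interpolation=2)])[:,:,::-1])
```

```text
[ 0.5672 -0.2127  0.0703] [-0.5851 -0.2946  0.148 ]
[(array([271.5973, 131.0352]), np.int32(10488), array([ 0.5841, -0.1416,  0.088 ]))]
[(array([220.0388, 201.301 ]), np.int32(103), array([ 0.5835, -0.1439,  0.088 ]))]
```

View pics/c2.png

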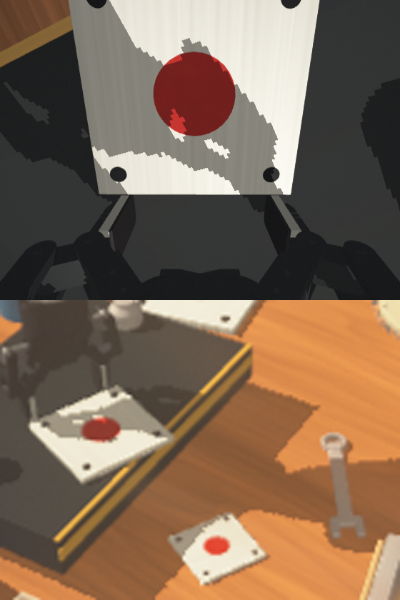

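The wrist view shows the plate flush against both fingers, its disc at (272,131) in full pixels. The brass edge crosses the top-left corner, from about (0,91) to (105,28). In the scene view the far corner is about to reach the edge.

Run:
```python
from h import *
np.set_printoptions(precision=4,suppress=True)
p=cams.camera_params("wrist"); im=cv2.imread("pics/wrist2.png")
hs=cv2.cvtColor(im,cv2.COLOR_BGR2HSV)
for u in (10,30,50,70,90):
    print(u,[tuple(hs[v,u]) for v in range(14,100,6)] if u==50 else "")
    col=hs[:,u]; b=[v for v in range(120) if 15<=col[v][0]<=30 and col[v][1]>120 and col[v][2]>80]
    if b: print(b[0],b[-1],onz(p,(u,b[0]),.08),onz(p,(u,b[-1]),.08))
```

```text
10 
68 88 [ 0.4937 -0.0923  0.08  ] [ 0.4898 -0.0987  0.08  ]
30 
57 78 [ 0.5031 -0.091   0.08  ] [ 0.4992 -0.0976  0.08  ]
50 [(np.uint8(12), np.uint8(143), np.uint8(107)), (np.uint8(12), np.uint8(142), np.uint8(111)), (np.uint8(12), np.uint8(146), np.uint8(108)), (np.uint8(11), np.uint8(143), np.uint8(100)), (np.uint8(12), np.uint8(145), np.uint8(104)), (np.uint8(11), np.uint8(144), np.uint8(103)), (np.uint8(18), np.uint8(148), np.uint8(131)), (np.uint8(18), np.uint8(148), np.uint8(129)), (np.uint8(18), np.uint8(149), np.uint8(132)), (np.uint8(18), np.uint8(117), np.uint8(74)), (np.uint8(110), np.uint8(26), np.uint8(29)), (np.uint8(90), np.uint8(17), np.uint8(30)), (np.uint8(100), np.uint8(24), np.uint8(32)), (np.uint8(90), np.uint8(16), np.uint8(32)), (np.uint8(110), np.uint8(25), np.uint8(31))]
47 67 [ 0.5121 -0.0901  0.08  ] [ 0.5086 -0.0963  0.08  ]
70 
35 57 [ 0.5213 -0.0885  0.08  ] [ 0.5177 -0.0952  0.08  ]
90 
25 47 [ 0.53   -0.0876  0.08  ] [ 0.5266 -0.0942  0.08  ]
```

Emit:
{"op": "jog_arm", "data": {"commands": "0 0 0.01 6 -1 0 1;0 0 0.03 13 -2 0 1;0 0 0.05 20 -3 0 1;0 0 0.07 27 -4 0 1;0 0 0.09 34 -5 0 1;0 0 0.1 41 -6 0 1;0 0 0.1 41 -6 0 1"}}

```text
time_s: 5.8
ee_pos: [0.5729, -0.1718, 0.0704]
ee_rot: [-3.142, -0.0, 1.191]
force: [-0.3, -0.1, -0.5]
finger_gap: 0.999
grip_force: 0.0
```

Run:
```python
from h import *
np.set_printoptions(precision=4,suppress=True)
o=readout.get_obs(); print(o["ee_pos"],o["ee_rot"],o["qpos"],o["force"])
p=cams.camera_params("wrist"); im=cams.grab_frame("wrist"); cv2.imwrite("pics/wrist3.png",im[:,:,::-1])
p2=cams.camera_params("scene"); im2=cams.grab_frame("scene"); cv2.imwrite("pics/scene3.png",im2[:,:,::-1])
for c in [onz(p,c,.088) for c,a in reds(im)]+[onz(p2,c,.088) for c,a in reds(im2) if 180<c[0]<260 and c[1]>160]:
  print(c,"yslab",.14+((c[1]+.090)-.137*(c[0]-.5121))*.99)
```

```text
[ 0.5729 -0.1718  0.0704] [-3.1416 -0.0004  1.1913] [-0.4872  0.6334  1.4515  0.0004  1.0568 -0.1079] [-0.2825 -0.0573 -0.511 ]
[ 0.5966 -0.1027  0.088 ] yslab 0.1159580268431685
[ 0.5966 -0.1048  0.088 ] yslab 0.11389591912066306
```

Emit:
{"op": "jog_arm", "data": {"commands": "0 0 0 -10 0 0 1;0 0 0 -15 0 -10 1;0 0 0 -15 0 -60 1;0 0 0 -15 0 -120 1;0 0 0 30 -20 -170 1;-0.06 -0.16 0 80 -40 -200 1;-0.12 -0.31 0 130 -60 -200 1;-0.185 -0.465 0 180 -70 -200 1;-0.185 -0.465 0 180 -70 -200 1"}}

```text
time_s: 7.02
ee_pos: [0.5744, 0.0262, 0.2699]
ee_rot: [2.943, 0.463, 1.152]
force: [0.2, -0.6, 0.1]
finger_gap: 0.997
grip_force: 0.0
```

Run:
```python
from h import *
from scipy.spatial.transform import Rotation as Ro
from scipy.optimize import least_squares
np.set_printoptions(precision=4,suppress=True)
o=readout.get_obs(); print(o["qpos"],o["ee_pos"],o["ee_rot"])
D=[([-.223398,.313498,1.498445,0,1.331037,-.223398],[.524733,.00005,.230707]),
([-.670772,.696762,1.292328,0,1.152192,-.540917],[.56511,-.299957,.0855]),
([-.67092,.714655,1.303958,0,1.123067,-.540946],[.564995,-.299978,.070239]),
([-.4872,.6334,1.4515,.0004,1.0568,-.1079],[.5729,-.1718,.0704]),(o["qpos"],o["ee_pos"])]
rz=lambda a:Ro.from_euler('z',a).as_matrix(); ry=lambda a:Ro.from_euler('y',a).as_matrix()
def fk(q,P):
    d1,a2,e,f,L,off,a1=P
    R3=rz(q[0])@ry(q[1]+q[2]); R=R3@rz(q[3])@ry(q[4])@rz(q[5]+np.pi/2)
    p=rz(q[0])@np.array([a1,off,d1])+rz(q[0])@ry(q[1])@[0,0,a2]+R3@[e,0,f]+L*R[:,2]
    return p,R
s=least_squares(lambda P:np.concatenate([fk(q,P)[0]-x for q,x in D]+[[.002*(P[6]),.002*P[2]]]),[.3,.35,0,.35,.25,.116,0])
print(s.x,np.abs(s.fun).max(),fk(o["qpos"],s.x)[1]-Ro.from_euler('xyz',o["ee_rot"]).as_matrix())
np.save("P.npy",s.x)
```

```text
[ 0.0564  0.4598  1.2685 -0.5042  1.4573  0.4973] [0.5744 0.0262 0.2699] [2.9428 0.4634 1.1524]
[0.2014 0.439  0.0392 0.3974 0.2553 0.1163 0.0001] 7.834317762601828e-05 [[ 0.  0. -0.]
 [-0. -0. -0.]
 [-0. -0. -0.]]
```

```bash
cat > kin.py <<'E'
import numpy as np
from scipy.spatial.transform import Rotation as Ro
from scipy.optimize import least_squares
P=np.load("P.npy")
lo=np.array([-2.94,-.97,.19,-1.23,.02,-2.88]); hi=np.array([2.94,2.17,2.56,4.37,3.11,2.88])
rz=lambda a:Ro.from_euler('z',a).as_matrix(); ry=lambda a:Ro.from_euler('y',a).as_matrix()
def fk(q):
    d1,a2,e,f,L,off,a1=P
    R3=rz(q[0])@ry(q[1]+q[2]); R=R3@rz(q[3])@ry(q[4])@rz(q[5]+np.pi/2)
    return rz(q[0])@np.array([a1,off,d1])+rz(q[0])@ry(q[1])@[0,0,a2]+R3@[e,0,f]+L*R[:,2],R
def ik(p,R,q0,full=False):
    f=lambda q:np.concatenate([(fk(q)[0]-p)*5,Ro.from_matrix(fk(q)[1].T@R).as_rotvec()])
    s=least_squares(f,q0,bounds=(lo,hi)); return s.x,np.abs(s.fun).max()
E
python3 - <<'E'
from kin import *
np.set_printoptions(precision=2,suppress=True)
C=np.array([.5966,-.1035]); yw=-.38
px=np.array([np.cos(yw),np.sin(yw)]); py=np.array([-np.sin(yw),np.cos(yw)])
for opt in (1,-1):
  for phi in (.38,.5,.6,.7,.8):
    for u in (-30,0):
      t=C+px*u/1000+py*.032
      z=np.array([-np.sin(phi),-np.cos(phi),0]); y=np.array([0,0,1.])*opt; R=np.c_[np.cross(y,z),y,z]
      best=min((ik(np.r_[t,.084],R,q0) for q0 in ([.2,1.2,1.2,-1,1.5,1.5],[.2,1.2,1.2,-1,1.5,-1.5])),key=lambda a:a[1])
      print(opt,phi,u,best[0],"err %.3f"%best[1], "edge clr mm",((t[1]+.09)-.137*(t[0]-.5121))*990)
E
```

```text
1 0.38 -30 [ 0.08  1.17  1.07 -1.23  1.92  2.32] err 0.030 edge clr mm 17.77948794779925
1 0.38 0 [ 0.06  1.21  0.96 -1.23  1.92  2.25] err 0.067 edge clr mm 2.984506470536401
1 0.5 -30 [ 0.06  1.23  0.97 -1.21  2.02  2.28] err 0.000 edge clr mm 17.77948794779925
1 0.5 0 [ 0.05  1.27  0.85 -1.23  2.02  2.21] err 0.029 edge clr mm 2.984506470536401
1 0.6 -30 [ 0.04  1.27  0.88 -1.18  2.1   2.25] err 0.000 edge clr mm 17.77948794779925
1 0.6 0 [ 0.03  1.32  0.75 -1.23  2.11  2.17] err 0.006 edge clr mm 2.984506470536401
1 0.7 -30 [ 0.02  1.3   0.79 -1.16  2.18  2.23] err 0.000 edge clr mm 17.77948794779925
1 0.7 0 [ 0.01  1.37  0.64 -1.22  2.2   2.12] err 0.000 edge clr mm 2.984506470536401
1 0.8 -30 [-0.    1.34  0.7  -1.13  2.26  2.2 ] err 0.000 edge clr mm 17.77948794779925
1 0.8 0 [-0.02  1.42  0.52 -1.22  2.29  2.08] err 0.000 edge clr mm 2.984506470536401
-1 0.38 -30 [ 0.08  1.17  1.07 -1.23  1.92 -0.83] err 0.030 edge clr mm 17.77948794779925
-1 0.38 0 [ 0.06  1.21  0.96 -1.23  1.92 -0.89] err 0.067 edge clr mm 2.984506470536401
-1 0.5 -30 [ 0.06  1.23  0.97 -1.21  2.02 -0.86] err 0.000 edge clr mm 17.77948794779925
-1 0.5 0 [ 0.05  1.27  0.85 -1.23  2.02 -0.93] err 0.029 edge clr mm 2.984506470536401
-1 0.6 -30 [ 0.04  1.27  0.88 -1.18  2.1  -0.89] err 0.000 edge clr mm 17.77948794779925
-1 0.6 0 [ 0.03  1.32  0.75 -1.23  2.11 -0.98] err 0.006 edge clr mm 2.984506470536401
-1 0.7 -30 [ 0.02  1.3   0.79 -1.16  2.18 -0.91] err 0.000 edge clr mm 17.77948794779925
-1 0.7 0 [ 0.01  1.37  0.64 -1.22  2.2  -1.02] err 0.000 edge clr mm 2.984506470536401
-1 0.8 -30 [-0.    1.34  0.7  -1.13  2.26 -0.94] err 0.000 edge clr mm 17.77948794779925
-1 0.8 0 [-0.02  1.42  0.52 -1.22  2.29 -1.06] err 0.000 edge clr mm 2.984506470536401
```

```bash
cat >> kin.py <<'E'
from scipy.spatial.transform import Slerp
def grasp_R(phi):
    z=np.array([-np.sin(phi),-np.cos(phi),0]); y=np.array([0,0,-1.]); return np.c_[np.cross(y,z),y,z]
def rows(p0,R0,way,q0,pr=True):
    """way: list of (p,R,n): n rows each; prints shift/turn relative to start + ik check"""
    q=np.array(q0,float); pp,RR=p0,R0; mx=0
    for p,R,n in way:
        rv=Ro.from_matrix(RR.T@R).as_rotvec()
        for k in range(1,n+1):
            a=k/n; Pi=pp+(p-pp)*a; Ri=RR@Ro.from_rotvec(rv*a).as_matrix()
            qn,e=ik(Pi,Ri,np.clip(q,lo+1e-3,hi-1e-3)); d=np.abs(qn-q).max(); q=qn
            t=R0.T@(Pi-p0)*1000; w=Ro.from_matrix(R0.T@Ri).as_rotvec()
            print("%.3f %.3f %.3f %.0f %.0f %.0f"%(*w,*t),"| e %.3f dq %.2f"%(e,d),q.round(2))
        pp,RR=p,R
    return q
E
python3 - <<'E'
from kin import *
from h import readout
o=readout.get_obs(); R0=Ro.from_euler('xyz',o["ee_rot"]).as_matrix(); p0=o["ee_pos"]
G=grasp_R(.65)
q=rows(p0,R0,[(np.array([.50,0,.30]),G,8),(np.array([.494,-.071,.20]),G,3)],o["qpos"])
print("next from A-high")
q=rows(np.array([.494,-.071,.20]),G,[(np.array([.494,-.071,.084]),G,4),(np.array([.574,-.0655,.084]),G,5)],q)
E
```

```text
0.145 -0.071 -0.169 -8 -7 -2 | e 0.000 dq 0.19 [ 0.06  0.53  1.16 -0.51  1.65  0.31]
0.291 -0.141 -0.338 -15 -14 -4 | e 0.000 dq 0.18 [ 0.06  0.61  1.07 -0.55  1.82  0.13]
0.436 -0.212 -0.507 -23 -21 -5 | e 0.000 dq 0.18 [ 0.07  0.68  1.   -0.62  1.97 -0.05]
0.581 -0.283 -0.676 -31 -28 -7 | e 0.000 dq 0.19 [ 0.08  0.74  0.96 -0.71  2.09 -0.25]
0.727 -0.353 -0.845 -39 -35 -9 | e 0.000 dq 0.20 [ 0.09  0.79  0.96 -0.82  2.18 -0.44]
0.872 -0.424 -1.014 -46 -42 -11 | e 0.000 dq 0.20 [ 0.1   0.82  0.99 -0.94  2.24 -0.64]
1.017 -0.495 -1.183 -54 -49 -12 | e 0.000 dq 0.19 [ 0.12  0.84  1.05 -1.07  2.27 -0.84]
1.163 -0.566 -1.352 -62 -56 -14 | e 0.000 dq 0.18 [ 0.13  0.84  1.14 -1.19  2.27 -1.02]
1.163 -0.566 -1.352 -67 -56 27 | e 0.000 dq 0.07 [ 0.1   0.86  1.19 -1.16  2.21 -0.95]
1.163 -0.566 -1.352 -72 -56 67 | e 0.000 dq 0.06 [ 0.06  0.89  1.23 -1.14  2.16 -0.88]
1.163 -0.566 -1.352 -77 -56 108 | e 0.000 dq 0.06 [ 0.02  0.93  1.27 -1.13  2.1  -0.83]
next from A-high
0.000 0.000 0.000 0 29 0 | e 0.000 dq 0.05 [ 0.02  0.98  1.26 -1.11  2.08 -0.78]
0.000 0.000 0.000 0 58 0 | e 0.000 dq 0.05 [ 0.02  1.02  1.25 -1.09  2.07 -0.74]
0.000 0.000 0.000 0 87 0 | e 0.000 dq 0.05 [ 0.02  1.07  1.24 -1.07  2.05 -0.7 ]
0.000 0.000 0.000 0 116 0 | e 0.000 dq 0.05 [ 0.02  1.12  1.22 -1.06  2.03 -0.67]
0.000 0.000 0.000 -12 116 -11 | e 0.000 dq 0.06 [ 0.03  1.15  1.16 -1.08  2.05 -0.71]
0.000 0.000 0.000 -24 116 -21 | e 0.000 dq 0.07 [ 0.03  1.18  1.1  -1.09  2.07 -0.75]
0.000 0.000 0.000 -36 116 -32 | e 0.000 dq 0.07 [ 0.03  1.2   1.03 -1.11  2.09 -0.79]
0.000 0.000 0.000 -48 116 -42 | e 0.000 dq 0.07 [ 0.03  1.24  0.95 -1.13  2.11 -0.83]
0.000 0.000 0.000 -60 116 -53 | e 0.000 dq 0.08 [ 0.03  1.27  0.87 -1.16  2.13 -0.88]
```

Emit:
{"op": "jog_arm", "data": {"commands": "0.116 -0.057 -0.135 -6 -6 -1 0;0.233 -0.113 -0.27 -12 -11 -3 0;0.349 -0.17 -0.406 -19 -17 -4 0;0.465 -0.226 -0.541 -25 -22 -6 0;0.581 -0.283 -0.676 -31 -28 -7 0;0.698 -0.34 -0.811 -37 -34 -8 0;0.814 -0.396 -0.946 -43 -39 -10 0;0.93 -0.453 -1.082 -50 -45 -11 0;1.047 -0.509 -1.217 -56 -50 -13 0;1.163 -0.566 -1.352 -62 -56 -14 0;1.163 -0.566 -1.352 -69 -56 50 0;1.163 -0.566 -1.352 -77 -56 108 0"}}

```text
time_s: 8.52
ee_pos: [0.4935, -0.0776, 0.1992]
ee_rot: [-1.574, 0.0, 2.481]
force: [1.3, 0.5, 0.1]
finger_gap: 0.499
grip_force: 0.0
```

Run:
```python
from kin import *
from h import *
np.set_printoptions(precision=4,suppress=True)
o=readout.get_obs(); R0=Ro.from_euler('xyz',o["ee_rot"]).as_matrix(); p0=o["ee_pos"]
print(p0,o["qpos"],o["finger_gap"]); print(R0-grasp_R(.65))
im=cams.grab_frame("scene"); p2=cams.camera_params("scene"); cv2.imwrite("pics/scene4.png",im[:,:,::-1])
im3=cams.grab_frame("side"); cv2.imwrite("pics/c4.png",np.hstack([cv2.resize(im[100:280,130:370],(400,300),interpolation=2),cv2.resize(im3[60:240,140:380],(400,300),interpolation=2)])[:,:,::-1])
print([(c,onz(p2,c,.088)) for c,a in reds(im) if 180<c[0]<260 and c[1]>160])
```

```text
[ 0.4935 -0.0776  0.1992] [ 0.0118  0.9297  1.2652 -1.1331  2.0987 -0.8254] 0.4990964169805882
[[ 0.0064  0.0019 -0.0083]
 [ 0.0083  0.002   0.0064]
 [-0.0002  0.     -0.0028]]
[(array([227.2385, 208.8532]), array([ 0.5962, -0.105 ,  0.088 ]))]
```

View pics/c4.png

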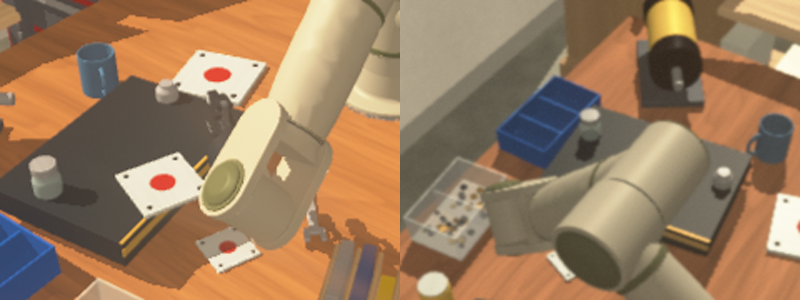

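The left crop shows the plate's near corner hanging over the brass edge, with corners at crop (115,182), (148,215) and (178,155). The arm's wrist is above the bench just past the slab. The right crop is mostly blocked by the arm.

Run:
```python
from kin import *
from h import *
np.set_printoptions(precision=4,suppress=True)
p2=cams.camera_params("scene")
for uv in [(199,209),(218.8,228.5),(236.8,193)]: print(onz(p2,uv,.088))
o=readout.get_obs(); R0=Ro.from_euler('xyz',o["ee_rot"]).as_matrix(); p0=o["ee_pos"]
print(p0,o["ee_rot"])
G=grasp_R(.65)
rows(p0,R0,[(np.array([.494,-.069,.12]),G,3),(np.array([.494,-.069,.084]),G,2),(np.array([.574,-.0655,.084]),G,4)],o["qpos"])
```

```text
[ 0.6434 -0.1682  0.088 ]
[ 0.6698 -0.0688  0.088 ]
[ 0.5265 -0.1305  0.088 ]
[ 0.4923 -0.0794  0.1963] [-1.5683 -0.0075  2.477 ]
-0.001 -0.005 0.003 2 25 -3 | e 0.000 dq 0.04 [ 0.01  0.98  1.26 -1.11  2.08 -0.79]
-0.002 -0.010 0.005 3 51 -6 | e 0.000 dq 0.04 [ 0.02  1.02  1.26 -1.09  2.07 -0.75]
-0.002 -0.015 0.008 5 76 -9 | e 0.000 dq 0.04 [ 0.03  1.06  1.24 -1.08  2.05 -0.71]
-0.002 -0.015 0.008 4 94 -10 | e 0.000 dq 0.03 [ 0.03  1.09  1.23 -1.07  2.04 -0.69]
-0.002 -0.015 0.008 4 112 -10 | e 0.000 dq 0.03 [ 0.03  1.13  1.22 -1.06  2.03 -0.67]
-0.002 -0.015 0.008 -11 112 -23 | e 0.000 dq 0.08 [ 0.03  1.16  1.14 -1.08  2.06 -0.72]
-0.002 -0.015 0.008 -26 112 -36 | e 0.000 dq 0.08 [ 0.03  1.19  1.06 -1.1   2.08 -0.77]
-0.002 -0.015 0.008 -41 112 -49 | e 0.000 dq 0.09 [ 0.03  1.23  0.97 -1.13  2.1  -0.82]
-0.002 -0.015 0.008 -57 112 -62 | e 0.000 dq 0.10 [ 0.03  1.27  0.87 -1.16  2.13 -0.88]
```

Emit:
{"op": "jog_arm", "data": {"commands": "0 0 0 2 15 -3 0;0 0 0 3 33 -6 0;0 0 0 5 51 -8 0;0 0 0 5 65 -9 0;0 0 0 5 72 -9 0;0 0 0 5 72 -9 0;0 0 0 5 72 -9 0"}}

```text
time_s: 9.5
ee_pos: [0.4956, -0.0655, 0.1284]
ee_rot: [-1.572, 0.001, 2.483]
force: [0.1, -0.3, 0.5]
finger_gap: 0.499
grip_force: 0.0
```

Run:
```python
from kin import *
from h import *
o=readout.get_obs(); R0=Ro.from_euler('xyz',o["ee_rot"]).as_matrix(); p0=o["ee_pos"]
print(p0,o["ee_rot"],o["force"])
G=grasp_R(.65)
rows(p0,R0,[(np.array([.494,-.069,.084]),G,2),(np.array([.574,-.0655,.084]),G,4)],o["qpos"])
```

```text
[ 0.49564017 -0.06550403  0.12839295] [-1.57210199e+00  6.65331667e-04  2.48347448e+00] [ 0.11266893 -0.28894653  0.51613338]
0.001 -0.004 -0.000 -0 22 2 | e 0.000 dq 0.04 [ 0.03  1.09  1.23 -1.06  2.05 -0.7 ]
0.001 -0.008 -0.001 -1 44 4 | e 0.000 dq 0.04 [ 0.03  1.13  1.22 -1.06  2.03 -0.67]
0.001 -0.008 -0.001 -16 44 -9 | e 0.000 dq 0.08 [ 0.03  1.16  1.14 -1.08  2.06 -0.72]
0.001 -0.008 -0.001 -31 44 -22 | e 0.000 dq 0.08 [ 0.03  1.19  1.06 -1.1   2.08 -0.77]
0.001 -0.008 -0.001 -47 44 -35 | e 0.000 dq 0.09 [ 0.03  1.23  0.97 -1.13  2.1  -0.82]
0.001 -0.008 -0.001 -62 44 -48 | e 0.000 dq 0.10 [ 0.03  1.27  0.87 -1.16  2.13 -0.88]
```

Emit:
{"op": "jog_arm", "data": {"commands": "0 0 0 0 12 1 0;0 0 0 0 24 2 0;0 0 0 -1 36 3 0;0 -0.005 0 -1 44 4 0;0 -0.005 0 -1 44 4 0"}}

```text
time_s: 10.12
ee_pos: [0.4937, -0.0693, 0.0833]
ee_rot: [-1.571, -0.001, 2.489]
force: [0.3, -0.6, -0.1]
finger_gap: 0.502
grip_force: 0.0
```

Run:
```python
from kin import *
from h import *
np.set_printoptions(precision=4,suppress=True)
o=readout.get_obs(); print(o["ee_pos"],o["ee_rot"],o["force"])
p=cams.camera_params("wrist"); im=cams.grab_frame("wrist"); cv2.imwrite("pics/wrist5.png",im[:,:,::-1])
print(p["extrinsics"])
```

```text
[ 0.4937 -0.0693  0.0833] [-1.5709 -0.0012  2.4886] [ 0.3199 -0.6268 -0.0627]
[[-0.0012  0.9479 -0.3186  0.5139]
 [ 0.0009 -0.3186 -0.9479  0.0949]
 [-1.     -0.0015 -0.0004  0.0841]
 [ 0.      0.      0.      1.    ]]
```

View pics/wrist5.png

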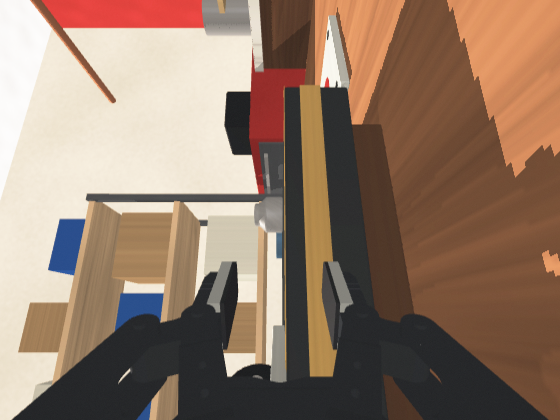

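The wrist view is turned, with image right pointing down. It shows the plate edge-on at column 272–283, row 350, centred between the fingers at columns 230 and 330, and the brass edge running up the middle.

Emit:
{"op": "jog_arm", "data": {"commands": "0 0 0 -12 0 -10 0;0 0 0 -24 0 -21 0;0 0 0 -37 0 -31 0;0 0 0 -49 0 -42 0;0 0 0 -61 -1 -52 0;0 0 0 -61 -1 -52 0"}}

```text
time_s: 10.92
ee_pos: [0.5742, -0.065, 0.0852]
ee_rot: [-1.573, 0.001, 2.488]
force: [-0.5, 0.9, -0.1]
finger_gap: 0.505
grip_force: 0.0
```

Run:
```python
from kin import *
from h import *
np.set_printoptions(precision=4,suppress=True)
o=readout.get_obs(); print(o["ee_pos"],o["ee_rot"],o["force"],o["qpos"])
p=cams.camera_params("wrist"); im=cams.grab_frame("wrist"); im2=cams.grab_frame("scene"); p2=cams.camera_params("scene")
print([(c,onz(p2,c,.088)) for c,a in reds(im2) if 180<c[0]<260 and c[1]>160])
cv2.imwrite("pics/c6.png",np.hstack([cv2.resize(im,(400,300)),cv2.resize(im2[130:280,150:350],(400,300),interpolation=2)])[:,:,::-1])
```

```text
[ 0.5742 -0.065   0.0852] [-1.5725  0.0012  2.4885] [-0.4585  0.9365 -0.0972] [ 0.0294  1.2679  0.8706 -1.1572  2.1304 -0.8808]
[(array([227.2385, 208.8532]), array([ 0.5962, -0.105 ,  0.088 ]))]
```

View pics/c6.png

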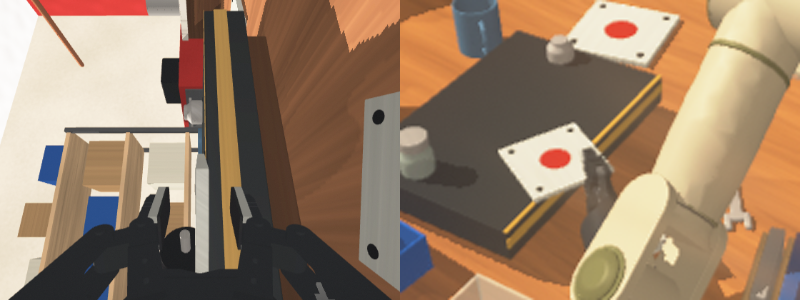

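The wrist crop shows the plate edge at about column 203 between the fingers (columns 160 and 235). The scene crop shows the gripper at the overhanging corner with the plate unmoved.

Emit:
{"op": "jog_arm", "data": {"commands": "0 0 0 0 1 0 -0.5;0 0 0 0 1 0 -1;0 0 0 0 1 0 -1;0 0 0 0 1 0 -1;0 0 0 0 1 0 -1;0 0 0 0 1 0 -1;0 0 0 0 1 0 -1", "squeeze": 80}}

```text
time_s: 11.9
ee_pos: [0.5739, -0.0649, 0.0841]
ee_rot: [-1.571, -0.0, 2.488]
force: [-2.2, 0.2, 2.0]
finger_gap: 0.082
grip_force: 78.2
```

Emit:
{"op": "jog_arm", "data": {"commands": "0 0 0 0 -8 0 -1;0 0 0 0 -20 0 -1;0 0 0 0 -45 0 -1;0 0 0 0 -75 0 -1;0 0 0 0 -105 0 -1;0 0 0 0 -135 0 -1;0 0 0 0 -165 0 -1;0 0 0 0 -195 0 -1;0 0 0 0 -220 0 -1;0 0 0 0 -235 0 -1;0 0 0 0 -235 0 -1"}}

```text
time_s: 13.28
ee_pos: [0.5402, -0.0542, 0.2924]
ee_rot: [-1.622, 0.001, 2.476]
force: [-0.3, -0.4, -4.4]
finger_gap: 0.08
grip_force: 78.3
```

```bash
cat > plan.py <<'E'
from kin import *
from h import *
C=np.array([.5966,-.104,.084]); t0=np.array([.5739,-.0649,.0841])
Rp0=rz(-.38); Rt0=Ro.from_euler('xyz',[-1.571,0,2.488]).as_matrix()
T=Rp0.T@Rt0; tt=Rp0.T@(t0-C)   # tool in plate mid-plane frame
byaw=.347; b=np.array([np.cos(byaw),np.sin(byaw),0]); Z=np.array([0,0,1.]); Rpf=np.c_[b,Z,np.cross(b,Z)]
Rf=Rpf@T
def tcp(c): return np.asarray(c)+Rpf@tt
bay=np.array([.564,.3025])
E
python3 - <<'E'
from plan import *
o=readout.get_obs(); R0=Ro.from_euler('xyz',o["ee_rot"]).as_matrix(); p0=o["ee_pos"]
print(p0,o["ee_rot"],o["force"],o["finger_gap"],"tcp in plate",tt,"final",tcp([*bay,.2]))
rows(p0,R0,[(np.array([.58,.1,.34]),R0@Ro.from_rotvec(.5*Ro.from_matrix(R0.T@Rf).as_rotvec()).as_matrix(),6),(tcp([*bay,.25]),Rf,6)],o["qpos"])
E
```

```text
[ 0.54019282 -0.05424545  0.29244469] [-1.62248908e+00  5.14831782e-04  2.47600984e+00] [-0.31809094 -0.4374029  -4.39729603] 0.08041118861833875 tcp in plate [-3.55836776e-02  2.78908926e-02  1.00000000e-04] final [0.53057122 0.29030473 0.22789089]
-0.103 -0.046 -0.081 11 -7 -25 | e 0.000 dq 0.09 [ 0.09  0.87  0.98 -1.16  2.19 -1.18]
-0.206 -0.092 -0.162 21 -13 -49 | e 0.000 dq 0.09 [ 0.12  0.84  0.93 -1.09  2.17 -1.27]
-0.309 -0.137 -0.242 32 -20 -74 | e 0.000 dq 0.08 [ 0.15  0.83  0.87 -1.01  2.17 -1.35]
-0.412 -0.183 -0.323 43 -27 -99 | e 0.000 dq 0.08 [ 0.18  0.82  0.8  -0.93  2.17 -1.43]
-0.515 -0.229 -0.404 53 -33 -123 | e 0.000 dq 0.09 [ 0.2   0.81  0.73 -0.85  2.18 -1.5 ]
-0.618 -0.275 -0.485 64 -40 -148 | e 0.000 dq 0.09 [ 0.22  0.82  0.65 -0.76  2.19 -1.57]
-0.720 -0.321 -0.565 90 -29 -167 | e 0.000 dq 0.13 [ 0.24  0.78  0.68 -0.62  2.16 -1.55]
-0.823 -0.366 -0.646 116 -17 -187 | e 0.000 dq 0.13 [ 0.26  0.75  0.72 -0.49  2.12 -1.55]
-0.926 -0.412 -0.727 142 -6 -206 | e 0.000 dq 0.13 [ 0.28  0.72  0.76 -0.36  2.07 -1.55]
-1.029 -0.458 -0.808 168 5 -225 | e 0.000 dq 0.12 [ 0.29  0.69  0.8  -0.24  2.01 -1.56]
-1.132 -0.504 -0.889 194 17 -245 | e 0.000 dq 0.12 [ 0.3   0.67  0.85 -0.12  1.94 -1.58]
-1.235 -0.549 -0.969 220 28 -264 | e 0.000 dq 0.11 [ 0.31  0.65  0.9  -0.01  1.87 -1.61]
```

Emit:
{"op": "jog_arm", "data": {"commands": "-0.1 -0.045 -0.08 16 -3 -22 -1;-0.2 -0.09 -0.16 32 -7 -45 -1;-0.3 -0.135 -0.24 48 -10 -67 -1;-0.4 -0.18 -0.32 63 -14 -90 -1;-0.5 -0.225 -0.4 79 -18 -112 -1;-0.6 -0.27 -0.48 95 -21 -135 -1;-0.6 -0.27 -0.48 95 -21 -135 -1;-0.6 -0.27 -0.48 95 -21 -135 -1"}}

```text
time_s: 14.28
ee_pos: [0.5482, 0.109, 0.3183]
ee_rot: [-2.309, -0.341, 2.906]
force: [0.1, -0.1, -4.3]
finger_gap: 0.081
grip_force: 78.3
```

Run:
```python
from plan import *
o=readout.get_obs(); R0=Ro.from_euler('xyz',o["ee_rot"]).as_matrix(); p0=o["ee_pos"]
print(p0,o["ee_rot"],o["qvel"].round(3),o["finger_gap"])
rows(p0,R0,[(tcp([*bay,.25]),Rf,7)],o["qpos"])
```

```text
[0.54823323 0.1089818  0.31833866] [-2.30912953 -0.34114887  2.90573646] [-0.007  0.004  0.004  0.002  0.002 -0.003] 0.08121387677549506
-0.091 -0.041 -0.070 6 23 -13 | e 0.000 dq 0.10 [ 0.26  0.73  0.83 -0.61  2.11 -1.47]
-0.181 -0.083 -0.140 12 45 -25 | e 0.000 dq 0.10 [ 0.27  0.71  0.83 -0.51  2.08 -1.49]
-0.272 -0.124 -0.210 18 68 -38 | e 0.000 dq 0.10 [ 0.29  0.7   0.83 -0.41  2.05 -1.5 ]
-0.362 -0.165 -0.280 24 91 -50 | e 0.000 dq 0.10 [ 0.3   0.68  0.84 -0.31  2.01 -1.52]
-0.453 -0.207 -0.350 30 113 -63 | e 0.000 dq 0.10 [ 0.3   0.67  0.86 -0.21  1.97 -1.55]
-0.544 -0.248 -0.420 36 136 -76 | e 0.000 dq 0.10 [ 0.31  0.66  0.88 -0.11  1.92 -1.57]
-0.634 -0.289 -0.489 43 159 -88 | e 0.000 dq 0.10 [ 0.31  0.65  0.9  -0.01  1.87 -1.61]
```

Emit:
{"op": "jog_arm", "data": {"commands": "-0.091 -0.041 -0.07 6 23 -13 -1;-0.181 -0.083 -0.14 12 45 -25 -1;-0.272 -0.124 -0.21 18 68 -38 -1;-0.362 -0.165 -0.28 24 91 -50 -1;-0.453 -0.207 -0.35 30 113 -63 -1;-0.544 -0.248 -0.42 36 136 -76 -1;-0.634 -0.289 -0.489 43 159 -88 -1;-0.634 -0.289 -0.489 43 159 -88 -1;-0.634 -0.289 -0.489 43 159 -88 -1"}}

```text
time_s: 15.4
ee_pos: [0.5302, 0.2898, 0.2786]
ee_rot: [-3.14, -0.273, -2.796]
force: [-0.2, 0.6, -3.4]
finger_gap: 0.082
grip_force: 78.4
```

Run:
```python
from plan import *
np.set_printoptions(precision=4,suppress=True)
o=readout.get_obs(); R0=Ro.from_euler('xyz',o["ee_rot"]).as_matrix(); p0=o["ee_pos"]
print(p0,tcp([*bay,.25]),o["ee_rot"]); print(R0-Rf)
ims=[]
for n in ("scene","side"):
    im=cams.grab_frame(n); p=cams.camera_params(n); cv2.imwrite(f"pics/{n}7.png",im[:,:,::-1])
    c=proj(p,[*bay,.2]); print(n,c,[(q,a) for q,a in reds(im) if np.hypot(*(q-c))<80])
    x,y=int(c[0])-60,int(c[1])-60; print("origin",x,y); ims.append(cv2.resize(im[y:y+150,x:x+100],(400,600),interpolation=2))
cv2.imwrite("pics/c7.png",np.hstack(ims)[:,:,::-1])
```

```text
[0.5302 0.2898 0.2786] [0.5306 0.2903 0.2779] [-3.1395 -0.2733 -2.7965]
[[-0.0007  0.0012  0.0009]
 [ 0.0017  0.0004 -0.0016]
 [-0.0003 -0.0022 -0.0001]]
scene [366.6356 232.5094] []
origin 306 172
side [190.6356 242.5937] [(array([243.2609, 214.6087]), np.int32(23)), (array([187.9178, 233.3562]), np.int32(73))]
origin 130 182
```

View pics/c7.png

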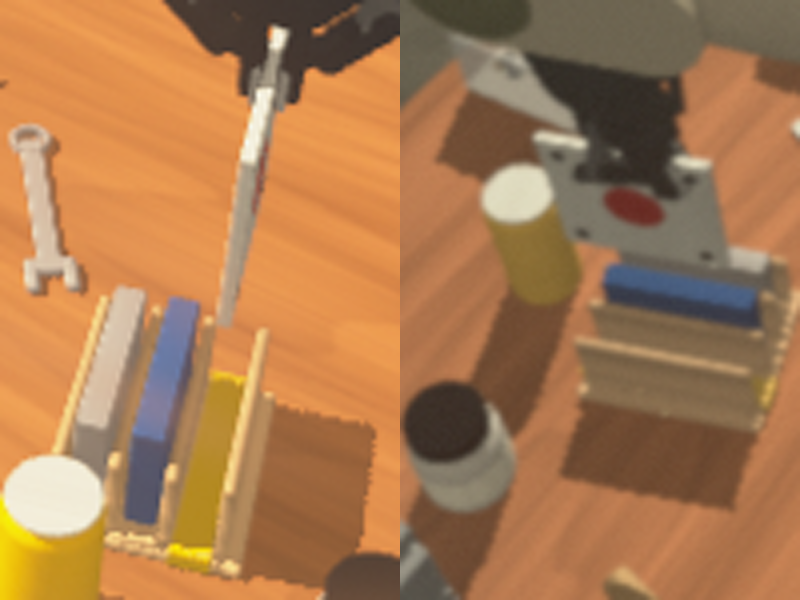

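The left crop shows the plate hanging upright, edge-on above the free bay. The right crop shows its face, with corners at crop (540,138), (712,163) and (725,262). The disc is near (633,206), partly covered by a finger.

Run:
```python
from plan import *
np.set_printoptions(precision=4,suppress=True)
p=cams.camera_params("side"); n=np.array([-np.sin(byaw),np.cos(byaw),0]); c=np.r_[bay,.25]+n*.004
def hit(uv):
    o,d=ray(p,uv); x=o+d*((c-o)@n)/(d@n); return np.array([(x-c)@b,(x-c)[2]])
for k,uv in dict(TL=(165,216.5),TR=(208,222.75),BR=(211.25,247.5),disc=(187.9,233.4)).items(): print(k,hit(uv))
ps=cams.camera_params("scene")
# scene: bay floor strip vs expectation; plate edge (near, +x end) vertical: top/bottom px
for X in ([0,0,0],[.073,0,0],[-.073,0,0]): 
    w=np.r_[bay,.012]+X[0]*b; print("bay pt scene",proj(ps,w),"side",proj(p,w))
for s in (-1,1):
  for e in (-.06,.06):
    for h in (.19,.31):
      w=np.r_[bay,h]+e*b+s*.004*n; print(s,e,h,"scene crop",(proj(ps,w)-[306,172])*4,"side crop",(proj(p,w)-[130,182])*4+[400,0])
for k in ([-.07,-.017],[.07,-.017],[-.07,.017],[.07,.017]):
    w=np.r_[bay,.072]+k[0]*b+k[1]*n; print("div",k,"scene crop",(proj(ps,w)-[306,172])*4,"side crop",(proj(p,w)-[130,182])*4+[400,0])
```

```text
TL [0.0518 0.063 ]
TR [-0.0667  0.0691]
BR [-0.0619 -0.0495]
disc [-0.0015  0.0014]
bay pt scene [358.5346 286.8691] side [199.3688 275.5932]
bay pt scene [353.3937 309.3682] side [177.4288 271.4073]
bay pt scene [363.226  266.3372] side [221.5703 279.8289]
-1 -0.06 0.19 scene crop [249.8342 186.73  ] side crop [727.3306 260.3782]
-1 -0.06 0.31 scene crop [273.9738  24.273 ] side crop [707.3971 159.8885]
-1 0.06 0.19 scene crop [216.0509 325.9964] side crop [566.3746 230.9992]
-1 0.06 0.31 scene crop [239.7068 159.6302] side crop [533.4322 129.2632]
1 -0.06 0.19 scene crop [263.2933 189.2563] side crop [724.0089 269.672 ]
1 -0.06 0.31 scene crop [288.4786  26.6977] side crop [703.7133 169.5334]
1 0.06 0.19 scene crop [230.6184 328.9935] side crop [562.4662 240.079 ]
1 0.06 0.31 scene crop [255.5076 162.5469] side crop [529.063 138.667]
div [-0.07, -0.017] scene crop [211.4653 311.025 ] side crop [761.5873 333.1391]
div [0.07, -0.017] scene crop [170.9886 474.6793] side crop [587.6234 300.614 ]
div [-0.07, 0.017] scene crop [264.5656 321.8575] side crop [748.9091 371.2342]
div [0.07, 0.017] scene crop [228.8563 487.7234] side crop [572.4209 337.7603]
```

The plate hangs within about 1–2 mm of where it should be above the bay, so I'll lower it.

Emit:
{"op": "jog_arm", "data": {"commands": "0 0 0 -6 0 20 -1;0 0 0 -12 0 43 -1;0 0 0 -18 0 66 -1;0 0 0 -25 0 89 -1;0 0 0 -31 0 112 -1;0 0 0 -37 0 132 -1;0 0 0 -42 0 150 -1;0 0 0 -45 0 162 -1;0 0 0 -47 0 168 -1;0 0 0 -47 0 168 -1"}}

```text
time_s: 16.75
ee_pos: [0.5303, 0.2913, 0.1048]
ee_rot: [3.141, -0.271, -2.794]
force: [0.1, -0.1, -3.3]
finger_gap: 0.079
grip_force: 78.4
```

Emit:
{"op": "jog_arm", "data": {"commands": "0 0 0 0 0 1 -1;0 0 0 0 0 2 -1;0 0 0 0 0 2 -1"}}

```text
time_s: 17.12
ee_pos: [0.5297, 0.2911, 0.1031]
ee_rot: [3.141, -0.271, -2.794]
force: [0.1, 0.5, -3.8]
finger_gap: 0.079
grip_force: 78.4
```

Emit:
{"op": "jog_arm", "data": {"commands": "0 0 0 0 0 1 -1;0 0 0 -1 0 2 -1;0 0 0 -1 0 2 -1"}}

```text
time_s: 17.5
ee_pos: [0.5302, 0.2913, 0.1008]
ee_rot: [3.141, -0.271, -2.794]
force: [-1.3, 0.4, -1.6]
finger_gap: 0.082
grip_force: 78.7
```

Run:
```python
from plan import *
ims=[]
o=readout.get_obs(); print(o["ee_pos"],o["force"])
for n in ("scene","side"):
    im=cams.grab_frame(n); p=cams.camera_params(n)
    c=proj(p,[*bay,.08]); x,y=int(c[0])-50,int(c[1])-60; ims.append(cv2.resize(im[y:y+110,x:x+100],(400,440),interpolation=2))
cv2.imwrite("pics/c8.png",np.hstack(ims)[:,:,::-1])
```

```text
[0.53015561 0.29129821 0.10080692] [-1.25120664  0.4182334  -1.55465453]
```

View pics/c8.png

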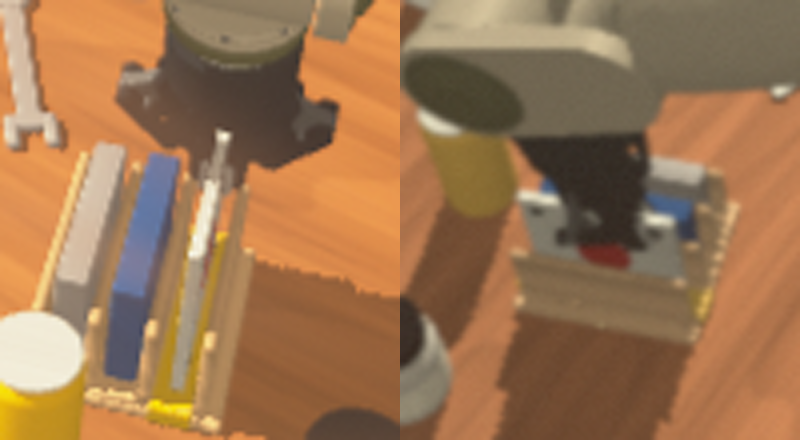

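The left crop shows the plate on the strip in the free bay between its dividers, and the right crop shows it held with its top above the divider. The force has started to drop, so it is touching the floor.

Emit:
{"op": "jog_arm", "data": {"commands": "0 0 0 0 0 1 -1;0 0 0 0 0 1 -1;0 0 0 0 0 1 -1"}}

```text
time_s: 17.98
ee_pos: [0.5301, 0.2913, 0.1007]
ee_rot: [3.141, -0.27, -2.794]
force: [-2.5, -1.1, 6.1]
finger_gap: 0.083
grip_force: 79.7
```

Emit:
{"op": "jog_arm", "data": {"commands": "0 0 0 0 0 1 -0.8;0 0 0 0 0 1 -0.7;0 0 0 0 0 1 -0.6;0 0 0 0 0 1 -0.5;0 0 0 0 0 1 -0.3;0 0 0 0 0 1 0;0 0 0 0 0 1 0.2;0 0 0 0 0 1 0.2"}}

```text
time_s: 18.98
ee_pos: [0.5296, 0.2912, 0.0988]
ee_rot: [3.14, -0.271, -2.794]
force: [-0.4, 0.8, -0.2]
finger_gap: 0.601
grip_force: 0.0
```

Run:
```python
from plan import *
o=readout.get_obs(); print(o["ee_pos"],o["force"],o["finger_gap"])
ims=[]
for n in ("scene","side"):
    im=cams.grab_frame(n); p=cams.camera_params(n)
    c=proj(p,[*bay,.08]); x,y=int(c[0])-50,int(c[1])-60; ims.append(cv2.resize(im[y:y+110,x:x+100],(400,440),interpolation=2))
cv2.imwrite("pics/c9.png",np.hstack(ims)[:,:,::-1])
```

```text
[0.52962054 0.29115058 0.09882596] [-0.41658541  0.77611358 -0.1802844 ] 0.6009586979498576
```

View pics/c9.png

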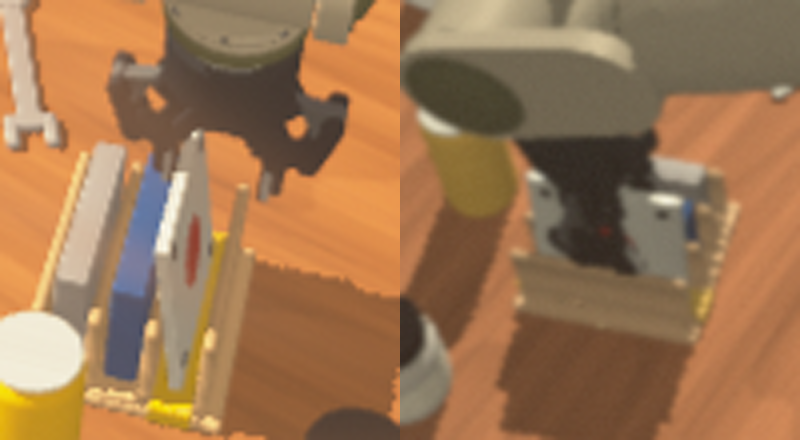

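The plate is released and leaning gently on the -y divider, with the fingers clear on both sides. Next I'll open a little more and lift straight up.

Emit:
{"op": "jog_arm", "data": {"commands": "0 0 0 0 0 0 0.5;0 0 0 0 0 0 0.5;0 0 0 2 0 -8 0.5;0 0 0 6 0 -20 0.5;0 0 0 11 0 -40 0.5;0 0 0 19 0 -68 0.5;0 0 0 27 0 -96 0.5;0 0 0 35 0 -125 0.5;0 0 0 42 0 -150 0.5;0 0 0 42 0 -150 0.5;0 0 0 42 0 -150 0.5"}}

```text
time_s: 20.45
ee_pos: [0.5291, 0.2908, 0.2539]
ee_rot: [3.14, -0.272, -2.794]
force: [0.1, -0.0, -0.8]
finger_gap: 0.751
grip_force: 0.0
```

Run:
```python
from plan import *
np.set_printoptions(precision=4,suppress=True)
o=readout.get_obs(); print(o["ee_pos"],o["force"],o["qvel"].max())
im=cams.grab_frame("side"); p=cams.camera_params("side")
n=np.array([-np.sin(byaw),np.cos(byaw),0])
c=np.r_[bay,.072]-n*.002
for q,a in reds(im):
    if np.hypot(*(q-proj(p,c)))<40:
        s,d=ray(p,q); x=s+d*((c-s)@n)/(d@n); print(q,a,"along",(x-c)@b,"z",x[2])
im2=cams.grab_frame("scene"); d0=cv2.imread("pics/scene0.png")[:,:,::-1]
print(np.abs(im2[195:250,300:335].astype(int)-d0[195:250,300:335]).mean())
```

```text
[0.5291 0.2908 0.2539] [ 0.0583 -0.0008 -0.7557] 0.014164255489580727
[197.7761 264.5075] 67 along -0.0033154408647654344 z 0.07790701218142093
1.1137662337662337
```

```bash
python3 -c "
from bench import job
print(job.sign_off())"
```

```text
the job is handed in; nothing more can be done
None
```

The plate stands on edge in the free bay, about 3 mm from its middle, leaning gently on the -y divider; it is released, the arm is clear, and I handed the job in after about 20 s of robot time (the hand-in returned no verdict).

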